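# Make up two epoxy repair kits

## Robot

A 7-joint arm with a two-finger parallel gripper is mounted at the origin on the work surface. World frame = base frame: x ahead of the robot, y to its left, z up, the work surface at z = 0. Lengths are in m, angles in rad, forces in N, time in s.
With the tool pointing down it reaches from about 0.425 to 0.825 m from the base axis. Payload 3.6 kg.
Tool frame: the origin (TCP) lies midway between the tips of the shut fingers; the grasp point (between the pads) lies 19 mm behind it; z points along the fingers, y is the line along which they close (so a half turn about z gives the same grasp; the last joint's range is limited). The gripper opens to 85 mm and grips with 20 to 120 N. Pads are 22 mm wide; open, the fingers measure 114 mm over their backs; the gripper's body (76 mm by 85 mm) begins 54 mm behind the grasp point. The pads swing forward as they close: fully open they stand 13 mm farther back than shut.
Start: joints at [-1.339, 0.615, -0.013, 1.423, 0.008, 1.103, -0.04], TCP at [0.166, 0.628, 0.231] pointing down, gripper open.
Joint ranges: [-3.12, 3.12], [-0.3, 2.06], [-1.34, 1.32], [0.26, 2.42], [-1.36, 4.5], [0.01, 1.98], [-2.84, 2.84]. Speed limits (rad/s): [2.79, 2.79, 3.14, 3.14, 3.14, 3.14, 3.14].

## Interface

Orientations are given as a unit quaternion [x, y, z, w].
In Python, from rig import ctrl, cams gives the robot as it stands. The module is installed in compiled form; this text tells all that it offers. Calls block until the motion is done:
- ctrl.move_pose(position, orientation): joint-space move of the TCP to a pose.
- ctrl.servo_line(position, rot=None, max_speed=0.15): straight line of the TCP; rot=None keeps the orientation; max_speed is the mean speed in m/s.
- ctrl.goto_joints(angles): joint-space move.
- ctrl.set_gripper(opening): opening from 0.0 (shut) to 1.0 (fully open); the grip force is fixed at half the most; returns when the fingers have stopped.
- ctrl.hold(seconds).
- ctrl.solve_ik(position, orientation): joint angles nearest the present ones, or None.
- cams.camera(name): name is "scene" or "top" or "wrist"; returns (picture, depth): 384x512x3 uint8, red, green, blue; 384x512 float32, m along the optical axis (not along the pixel's ray), 0 where there is no reading.
- cams.camera_params(name): a dict with "vfov" (degrees; the focal length in pixels is half the picture's height over the tangent of half this angle, whatever the lens; pixels are square), "cx", "cy" (the principal point, pixels), "k1" (the pictures are not rectified: a ray, as slopes to the right and down, at radius r is drawn at 1 + k1 r^2 times it, then the intrinsics apply), "eye" and "attitude" of the camera in the world. Camera axes: x right, y down, z forward; pixel columns grow to the right and rows downward; lengths in m; the calibration is good to about 2 mm. A picture is of the moment at which its call begins: read the wrist's pose just before it. camera_params takes no time and is no camera call; for the wrist camera it gives the pose at the moment of the call.
A pose or a line that the arm cannot do raises ctrl.PlanningError and nothing moves.
- ctrl.job_done(): hands the job in; it is judged then, once.
Readings, each from a call of its own:
- ctrl.get_t(): time.
- ctrl.get_joint_positions(): joint angles.
- ctrl.get_joint_vel(): joint speeds.
- ctrl.get_joint_efforts(): joint torques, N m.
- ctrl.get_ee_pos(): TCP position.
- ctrl.get_ee_rot(): TCP orientation.
- ctrl.get_force(): force on the tool from outside, world axes, zero at the start.
- ctrl.get_moment(): the same for the moment, N m.
- ctrl.get_opening(): opening from 0.0 (shut) to 1.0 (fully open).
- ctrl.get_grasp_force(): force on a finger pad.
Only numpy, scipy, OpenCV 4.12 (cv2) and the standard library are available. Lean on these libraries where they do the work, as an engineer would, in place of code of your own. Each camera call takes 0.05 s, during which the arm holds its last target. There are 200 camera calls.

## Task

Make up the two repair kits. Bonding kit, in the black tray: stand the blue-capped slow hardener in the round well, and press the twin glue cartridge into the clip cradle until both orange catches have snapped over its ends. Fairing kit, in the green tray: stand the red-capped fast hardener in the smaller round well and the filler jar in the larger one, and lay the yellow sanding block grit-side down in the long pocket; keep the bottles and the jar upright throughout, and leave the yellow-capped bottle where it stands.

Things in the scene. Friction and masses are not known exactly. Their poses are not given: they have to be found in the camera images.
- slow_c (a point): white plastic hardener bottle with a blue screw cap and a blue stripe round its paper label, standing on the bench. 48 mm across, 84 mm tall; straight-sided up to 56 mm, cap 35 mm across. The point is on its axis, half-way up (42 mm above its underside); z is up.
- fast_c (a point): white plastic hardener bottle with a red screw cap and a red stripe round its paper label, standing on the bench. 48 mm across, 84 mm tall; straight-sided up to 56 mm, cap 35 mm across. The point is on its axis, half-way up (42 mm above its underside); z is up.
- spare_c (a point): white plastic hardener bottle with a yellow screw cap and a yellow stripe round its paper label, standing on the bench. 48 mm across, 84 mm tall; straight-sided up to 56 mm, cap 35 mm across. The point is on its axis, half-way up (42 mm above its underside); z is up. It belongs to neither kit.
- filler_c (a point): squat filler jar, red-brown with a black lid and a white label, standing on the bench. 58 mm across, 62 mm tall, straight-sided. The point is on its axis, half-way up (31 mm above its underside); z is up.
- block_c (a point): yellow hand sanding block, dark grit side down. Base 108 x 48 mm, 16 mm thick; above it a grip 74 mm long and 30 mm wide, rising to 50 mm over the underside (hold it across the 30 mm). The point is at the centre, 25 mm above the underside; x along its length, y across, z up. May lie either way round.
- cartridge_c (a point): twin glue cartridge lying flat: cream and amber barrels side by side, 46 mm across both, 4 to 26 mm above its underside, between two black end plates 58 mm wide, 30 mm high, 108 mm apart over their outsides (100 at the bevelled feet); 9 mm plug at the +x end. Point: centre, 15 mm above the underside; x lengthwise, z up. Hold it across the 46 mm at mid-length. Fits the cradle either way round.
- black_tray: bonding tray, fixed: black block 170 (x) x 176 (y) x 24 mm high, origin at the centre of its underside, z up. A round well, 66 mm across with a grey floor 10 mm above the bench, is centred at x +40, y +42 mm. Two cream spreaders lie at x +40, y -42 mm (top 28 mm above the bench). The clip cradle stands at x -42, y 0, lengthwise along y.
- green_tray: fairing tray, fixed: green block 170 (x) x 176 (y) x 24 mm high, origin at the centre of its underside, z up. Pockets with pale green floors 10 mm above the bench: round well 66 mm across at x +40, y -42 mm; larger round well 76 mm across at x +40, y +42 mm; long pocket 66 (x) by 126 mm (y) at x -42, y 0 mm.
- clip_seat (a point): grey clip cradle, a sprung orange catch at each end. Point: where the cartridge's centre lies when home; x lengthwise, z up. Its floor is 15 mm below (34 above the bench, 40 mm wide at mid-length, so fingers pass beside it). Hooks: tips 98 mm apart, 31 mm above the floor, sloped tops widening to 117 mm at 47 mm. Straight push of 5 to 15 N swings them out 5 mm each; they snap back over the ends.
Things that resemble listed ones, but are neither listed nor needed, are in the scene too. Leave any purple look-alike of the green_tray alone.

How it is judged:
At the end, for the whole second after the job is handed in: Slow bottle in the black tray's well; fast bottle, jar and block in their green tray places: each within 12 mm, height within 5 mm, upright within 7 deg; cartridge home in the cradle (10 mm, height 2.5 mm, level, 7 deg). All released, at rest; yellow-capped bottle moved under 30 mm (x of slow_c in the frame of black_tray between 0.028 and 0.052 m and y of slow_c in the frame of black_tray between 0.03 and 0.054 m and z of slow_c in the frame of black_tray between 0.047 and 0.057 m and angle between each of slow_c, fast_c, filler_c, block_c's own z axis and vertical below 0.12 rad and x of fast_c in the frame of green_tray between 0.028 and 0.052 m and y of fast_c in the frame of green_tray between -0.054 and -0.03 m and z of fast_c in the frame of green_tray between 0.047 and 0.057 m and x of filler_c in the frame of green_tray between 0.028 and 0.052 m and y of filler_c in the frame of green_tray between 0.03 and 0.054 m and z of filler_c in the frame of green_tray between 0.036 and 0.046 m and x of block_c in the frame of green_tray between -0.054 and -0.03 m and y of block_c in the frame of green_tray between -0.012 and 0.012 m and z of block_c in the frame of green_tray between 0.03 and 0.04 m and horizontal distance between cartridge_c and clip_seat below 0.01 m and z of cartridge_c in the frame of clip_seat between -0.0025 and 0.0025 m and angle between the x axis of cartridge_c and the x axis of clip_seat, either way round below 0.12 rad and angle between cartridge_c's own z axis and vertical below 0.03 rad and linear speed of each of slow, fast, filler, block, cartridge below 0.02 m/s and distance of spare_c from where it was at the start of the episode below 0.03 m); the robot touches nothing.
It fails at once if a hardener bottle or the filler jar was tipped by more than 40 degrees (angle between any of slow_c, fast_c, filler_c's own z axis and vertical above 0.7 rad).
It fails at once if the yellow-capped bottle was moved or knocked over (distance of spare_c from where it was at the start of the episode above 0.03 m).
It also fails if it takes over 134 s, if anything falls off the work surface, if the arm or the gripper's body presses on something with over 40 N, if the wrist force passes 120 N, or if a joint passes its speed limit or range.

## Working session

There is one attempt and no reset: what is moved stays moved. The work goes in short steps, each a Python script; the robot and the scene stay as the last script left them, time stands still between calls to the robot, and variables do not carry over. Pictures are saved under pics/ and viewed, at most 14 in all, crops included, and the job is handed in when it is done.

```bash
mkdir -p pics
cat > h.py <<'E'
import numpy as np, cv2
from rig import ctrl, cams
from scipy.spatial.transform import Rotation as R
def shot(n):
    p=cams.camera_params(n); im,d=cams.camera(n); return im,d,p
def rays(p,uv):
    f=192/np.tan(np.radians(p['vfov'])/2)
    K=np.array([[f,0,p['cx']],[0,f,p['cy']],[0,0,1]])
    s=cv2.undistortPoints(np.float64(uv).reshape(-1,1,2),K,np.array([p['k1'],0,0,0.]))[:,0]
    return np.c_[s,np.ones(len(s))]
def att(p):
    a=np.array(p['attitude']); return R.from_quat(a).as_matrix() if a.size==4 else a.reshape(3,3)
def onplane(p,uv,z):
    d=rays(p,uv)@att(p).T; e=np.array(p['eye']); return e+d*((z-e[2])/d[:,2])[:,None]
def cloud(d,p):
    v,u=np.mgrid[0:384,0:512]; r=rays(p,np.c_[u.ravel(),v.ravel()])
    return (np.array(p['eye'])+(r*d.ravel()[:,None])@att(p).T).reshape(384,512,3)
E
python3 - <<'E'
from h import *
for n in ('scene','top','wrist'):
    im,d,p=shot(n); print(n,p); np.savez(n+'.npz',im=im,d=d)
    cv2.imwrite(f'pics/{n}.png',im[...,::-1])
    C=cloud(d,p); print(C[192,256],C[300,100],(d>0).mean())
E
```

```text
scene {'vfov': 46.839462887259124, 'cx': 261.4868375623228, 'cy': 192.60013031738202, 'k1': -0.16349718911293376, 'eye': array([ 1.28993383, -0.33732158,  0.76447715]), 'attitude': array([ 0.7487913 ,  0.49313029, -0.24633116, -0.36804221])}
[ 0.35923954  0.03769545 -0.00100887] [ 5.86709302e-01 -4.31718146e-01 -4.16214875e-05] 0.9958750406901041
top {'vfov': 56.513772228614705, 'cx': 258.52510488069254, 'cy': 192.16068657276284, 'k1': -0.06691941436395045, 'eye': array([0.36039186, 0.01311742, 0.92164166]), 'attitude': array([-0.69963823,  0.71327882, -0.02941313,  0.02957272])}
[0.43789346 0.01910079 0.00147304] [0.17117048 0.41657144 0.02186108] 0.9959309895833334
wrist {'vfov': 71.34792855005388, 'cx': 253.2375122848674, 'cy': 194.52567614480822, 'k1': -0.06002092276247637, 'eye': array([0.08793739, 0.6475388 , 0.37319277]), 'attitude': array([0.78223457, 0.6024075 , 0.09585982, 0.12659059])}
[0.2037415  0.62008513 0.0011009 ] [0.08793739 0.6475388  0.37319277] 0.9958953857421875
```

View pics/top.png

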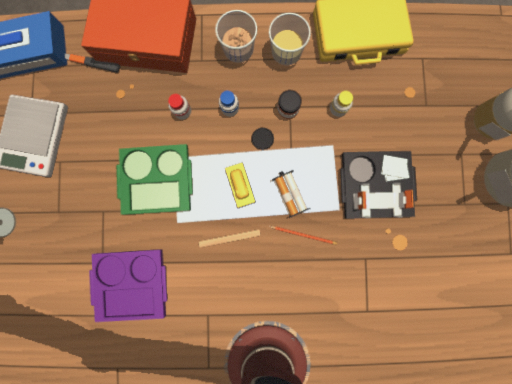

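View pics/scene.png

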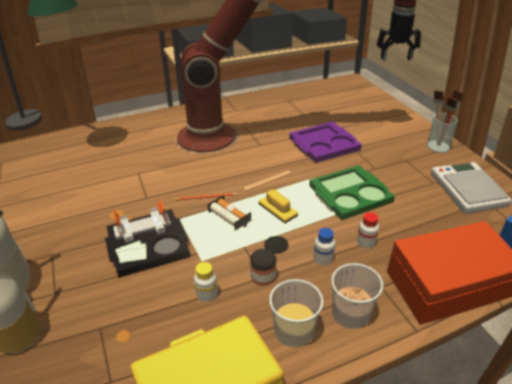

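Top view: the red cap is at (178,103), blue (228,100), jar (290,103) and yellow (344,101). The green tray is at (155,180), block (240,185), cartridge (290,193), black tray (378,185) and the purple decoy (129,285). Image up is +x and image left is +y. The scene view agrees.

```bash
cat > meas.py <<'E'
from h import *
z=np.load('top.npz'); im,d=z['im'],z['d']; p=cams.camera_params('top'); C=cloud(d,p)
hsv=cv2.cvtColor(im,cv2.COLOR_RGB2HSV); H,S,V=[hsv[...,i].astype(int) for i in range(3)]
def roi(c,r):
    m=np.zeros((384,512),np.uint8); cv2.rectangle(m,(c[0]-r[0],c[1]-r[1]),(c[0]+r[0],c[1]+r[1]),1,-1); return m>0
def rect(m,zp,name):
    m=m.astype(np.uint8); n,l,st,_=cv2.connectedComponentsWithStats(m); k=1+np.argmax(st[1:,4])
    v,u=np.nonzero(l==k); P=onplane(p,np.c_[u,v],zp)[:,:2]
    (c,s,a)=cv2.minAreaRect((P*1000).astype(np.float32)); b=cv2.boxPoints((c,s,a))
    e=[b[1]-b[0],b[2]-b[1]]; L=max(e,key=np.linalg.norm); yaw=np.arctan2(L[1],L[0])
    print(name,'c',np.round(c,1),'mean',np.round(P.mean(0)*1000,1),'size',np.round(s,1),'longyaw deg',round(np.degrees(yaw),1),'z med/90%',np.round(np.percentile(C[l==k][:,2],[10,50,90])*1000,1),len(u))
Z=C[...,2]
for n,c,h,t in (('red',(178,103),.084,.074),('blue',(228,100),.084,.074),('yel',(344,101),.084,.074),('jar',(290,103),.062,.055)):
    rect(roi(c,(16,16))&(Z>t),h,n)
rect(roi((155,180),(45,45))&(H>45)&(H<85)&(S>80)&(Z>.015),.024,'green')
rect(roi((378,185),(42,40))&(Z>.017)&(Z<.035),.024,'black')
rect(roi((378,200),(42,25))&(V>150)&(S<60)&(Z>.028),.034,'cradle')
rect(roi((378,200),(42,25))&(S>120)&(V>90)&(Z>.05),.075,'catches')
rect(roi((240,185),(18,28))&(Z>.03),.05,'grip')
rect(roi((240,185),(18,28))&(Z>.008),.016,'blockbase')
rect(roi((290,193),(24,28))&(Z>.012),.028,'cart')
a=im[78:228,110:420]; cv2.imwrite('pics/t2.png',cv2.resize(a[...,::-1],None,fx=2.5,fy=2.5,interpolation=cv2.INTER_CUBIC))
E
python3 meas.py
```

```text
red c [657.4 208.5] mean [656.8 209.1] size [34.  32.7] longyaw deg 43.8 z med/90% [80.2 83.5 85.5] 162
blue c [662.4  85.1] mean [662.4  85.1] size [35.5 32.9] longyaw deg 43.2 z med/90% [80.9 83.3 85.3] 170
yel c [ 655.7 -201.6] mean [ 656.1 -201.6] size [32.3 36.2] longyaw deg -53.7 z med/90% [80.3 83.4 85.8] 166
jar c [657.7 -69.8] mean [658.5 -69.2] size [54.7 56.6] longyaw deg -1.5 z med/90% [59.4 61.7 63.5] 423
green c [474.6 279. ] mean [477.3 276.1] size [169.6 191.6] longyaw deg -87.5 z med/90% [20.7 23.2 25.2] 2248
black c [ 450.5 -293.2] mean [ 449.9 -296.5] size [170.6 194.8] longyaw deg -89.7 z med/90% [21.6 24.7 33.2] 3811
cradle c [ 409.1 -293.2] mean [ 408.3 -295.9] size [78.5 98.6] longyaw deg -89.5 z med/90% [31.6 33.6 35.7] 758
catches c [ 409.  -348.4] mean [ 409.5 -348.6] size [40.7 18.1] longyaw deg 0.8 z med/90% [68.  74.4 80.5] 122
grip c [455.2  60.4] mean [454.9  59.9] size [73.4 29.4] longyaw deg 17.4 z med/90% [43.3 48.4 50.3] 349
blockbase c [456.2  60.5] mean [455.7  60.5] size [107.1  48.3] longyaw deg 17.4 z med/90% [14.  17.5 49.5] 791
cart c [431.9 -67.5] mean [430.3 -67.2] size [118.1  58.9] longyaw deg 22.5 z med/90% [18.  23.7 28.1] 820
```

View pics/t2.png

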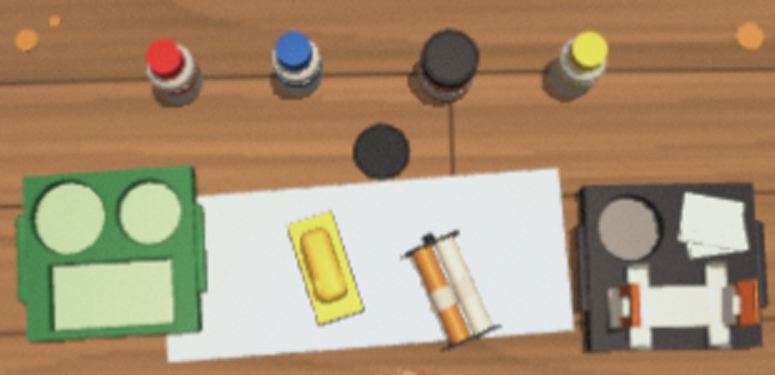

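```bash
cat >> h.py <<'E'
def down(yaw): return (R.from_euler('z',yaw)*R.from_euler('x',np.pi)).as_quat()
def best(pos,yaw):
    "yaw or yaw+pi, whichever needs the smaller joint travel"
    q0=np.array(ctrl.get_joint_positions()); o=[]
    for y in (yaw,yaw+np.pi):
        q=ctrl.solve_ik(pos,down(y))
        if q is not None: o.append((np.abs(np.array(q)-q0).max(),y,q))
    return min(o,key=lambda t:t[0])
E
python3 - <<'E'
from h import *
for n,x,y in (('wg',.47,.25),('wm',.47,0.02),('wb',.47,-.26)):
    pos=[x,y,.25]; c,yw,q=best(pos,0.); ctrl.move_pose(pos,down(yw))
    im,d,p=shot('wrist'); np.savez(n+'.npz',im=im,d=d,**p); cv2.imwrite(f'pics/{n}.png',im[...,::-1])
    print(n,yw,np.round(q,2),ctrl.get_t(),p['eye'])
E
```

```text
wg 3.141592653589793 [-0.55  0.41  0.02  1.74 -0.01  0.99  1.05] 1.9667 [0.38854705 0.25015265 0.39294224]
wm 3.141592653589793 [-0.15  0.32  0.08  1.9  -0.03  0.93  1.51] 2.9333 [0.38934552 0.02067401 0.39297372]
wb 3.141592653589793 [ 0.35  0.42  0.17  1.73 -0.08  1.    2.12] 4.0667 [ 0.39009649 -0.25904297  0.39272462]
```

View pics/wb.png

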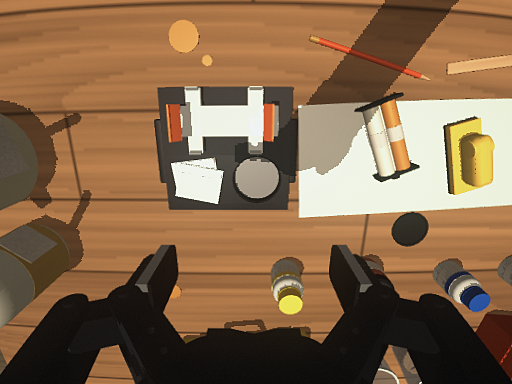

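View pics/wg.png

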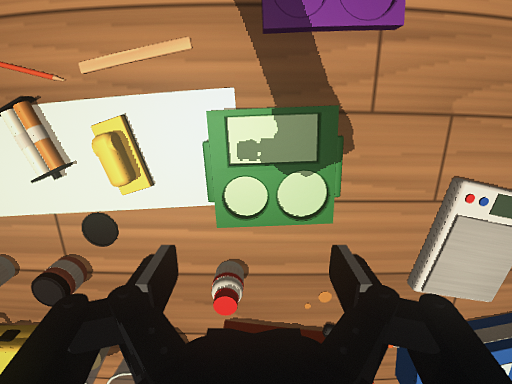

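View pics/wm.png

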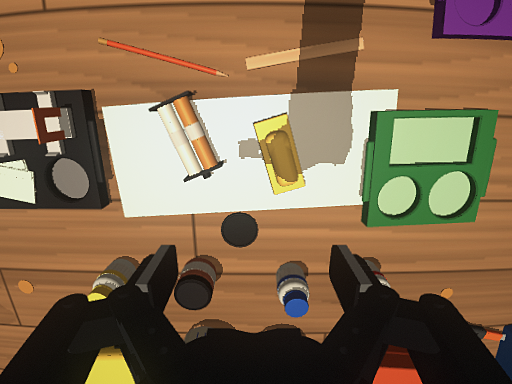

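wb: the black tray is upright, with the cradle at (226,120) and the well at (257,178). wg: the green tray has its pocket at (273,139), the small well at (245,195) and the large well at (302,193). wm: the cartridge is at (188,137) and the block at (278,154).

```bash
cat > meas2.py <<'E'
import meas as M
from h import *
def load(n):
    z=np.load(n+'.npz'); M.p={k:z[k] for k in ('vfov','cx','cy','k1','eye','attitude')}
    M.C=cloud(z['d'],M.p); return cv2.cvtColor(z['im'],cv2.COLOR_RGB2HSV).astype(int),M.C
print('---')
h,C=load('wb'); Z=C[...,2]; H,S,V=h[...,0],h[...,1],h[...,2]
r=M.roi
M.rect(r((226,148),(72,66))&(Z>.02)&(Z<.027)&(V<75),.024,'black')
M.rect(r((257,178),(26,26))&(Z<.014)&(V>80),.010,'bwell')
M.rect(r((226,120),(72,38))&(V>150)&(S<60)&(Z>.028),.034,'cradle')
M.rect(r((226,120),(72,38))&(Z>.055),.075,'hookA')
M.rect(r((175,120),(22,38))&(S>120)&(Z>.05),.075,'catchL'); M.rect(r((270,120),(18,38))&(S>120)&(Z>.05),.075,'catchR')
h,C=load('wg'); Z=C[...,2]; H,S,V=h[...,0],h[...,1],h[...,2]
fl=(Z<.014)&(H>25)&(H<90)&(V>60)
M.rect(r((273,139),(54,32))&fl&(Z>.006),.010,'pocket')
M.rect(r((245,195),(26,24))&fl&(Z>.005),.010,'well66'); M.rect(r((302,193),(30,26))&fl&(Z>.005),.010,'well76')
M.rect(r((273,166),(72,64))&(Z>.02),.024,'green')
h,C=load('wm'); Z=C[...,2]; H,S,V=h[...,0],h[...,1],h[...,2]
M.rect(r((278,154),(32,46))&(Z>.035),.047,'grip'); M.rect(r((278,154),(32,46))&(Z>.008),.016,'base')
M.rect(r((188,137),(44,52))&(Z>.012),.028,'cart'); M.rect(r((188,137),(44,52))&(Z>.016)&(Z<.03)&(V>95),.022,'barrels')
E
python3 meas2.py | sed '1,/---/d'
```

```text
black c [ 450.2 -295.1] mean [ 457.2 -287.9] size [169.1 194.1] longyaw deg -89.7 z med/90% [22.9 24.3 25.3] 6362
bwell c [ 490.2 -253.6] mean [ 490.2 -253.4] size [62.9 63.2] longyaw deg -42.8 z med/90% [10.1 11.1 12.1] 1403
cradle c [ 407.4 -295.7] mean [ 406.1 -294.6] size [99.6 85. ] longyaw deg 89.9 z med/90% [33.3 34.4 35.4] 3078
hookA c [ 407.8 -350.6] mean [ 406.8 -350.6] size [16.2 42.1] longyaw deg -1.2 z med/90% [68.9 75.6 81.4] 490
catchL c [ 407.8 -350.7] mean [ 407.  -350.7] size [15.8 42.1] longyaw deg -1.2 z med/90% [69.1 75.8 81.4] 485
catchR c [ 407.8 -240.4] mean [ 407.  -240.8] size [41.8 11.4] longyaw deg 0.9 z med/90% [69.1 75.8 81.4] 377
pocket c [432.2 277.2] mean [431.6 277. ] size [ 66.8 126.9] longyaw deg -87.5 z med/90% [10.  11.  12.1] 4210
well66 c [517.6 238.5] mean [516.9 238.8] size [63.5 62.9] longyaw deg 44.3 z med/90% [10.2 11.2 12.2] 1351
well76 c [514.  323.7] mean [513.  323.9] size [71.5 74.5] longyaw deg -89.8 z med/90% [10.1 11.1 12.1] 1776
green c [474.1 278.9] mean [471.4 276.7] size [170.6 193.8] longyaw deg -87.4 z med/90% [22.7 24.2 25.3] 7668
grip c [454.6  58.3] mean [453.3  58.6] size [73.7 31.1] longyaw deg 16.5 z med/90% [45.1 49.3 50.9] 1222
base c [455.4  58.9] mean [453.3  58.9] size [108.2  49. ] longyaw deg 17.1 z med/90% [15.5 17.7 50.5] 2560
cart c [432.2 -67.8] mean [427.2 -67.6] size [115.9  61.9] longyaw deg 22.1 z med/90% [18.8 24.9 28.4] 2872
barrels c [429.1 -69. ] mean [427.7 -69.4] size [101.6  47.1] longyaw deg 23.1 z med/90% [19.5 24.7 26.6] 2413
```

```bash
cat >> h.py <<'E'
def over(x,y,yaw,z):
    c,yw,q=best([x,y,z],yaw); ctrl.move_pose([x,y,z],down(yw)); return yw
def pick(x,y,yaw,z,op=1.0,up=.17):
    ctrl.set_gripper(op); over(x,y,yaw,z+.1); ctrl.servo_line([x,y,z],max_speed=.12)
    ctrl.set_gripper(0.0); o=ctrl.get_opening(),ctrl.get_grasp_force()
    ctrl.servo_line([x,y,up],max_speed=.15)
    print('pick',o,'after lift',ctrl.get_opening(),ctrl.get_grasp_force(),'t',ctrl.get_t())
def place(x,y,yaw,z,op,up=.17):
    over(x,y,yaw,up); ctrl.servo_line([x,y,z+.012],max_speed=.12); ctrl.servo_line([x,y,z],max_speed=.03)
    print('down',ctrl.get_ee_pos(),ctrl.get_force())
    ctrl.set_gripper(op); ctrl.hold(.2); ctrl.servo_line([x,y,up],max_speed=.15); print('placed t',ctrl.get_t())
def see(n,name):
    im,d,p=shot(n); np.savez(name+'.npz',im=im,d=d,**p); cv2.imwrite(f'pics/{name}.png',im[...,::-1])
E
python3 - <<'E'
from h import *
r=np.radians
pick(.428,-.0692,r(22.5),.002)
over(.4078,-.2953,r(90.2),.17)
print(ctrl.get_ee_pos(),ctrl.get_joint_positions(),ctrl.get_force())
see('wrist','c1')
E
```

```text
pick (0.5240148233518047, 61.33231043815613) after lift 0.525491797691107 61.190632581710815 t 7.95
[ 0.407957   -0.29385757  0.16923061] [ 0.18398533  0.52646301  0.59311895  1.93172536 -0.4014845   0.80459787
  1.00510428] [-0.03108146  1.55341195 -0.88883694]
```

View pics/c1.png

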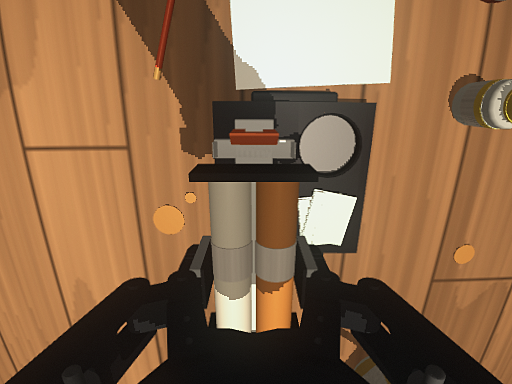

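The cartridge is held square. Its near end plate is at rows 163–181, columns 190–318, and its outer edge is measured next.

Run:
```python
from h import *
z=np.load('c1.npz'); p={k:z[k] for k in ('vfov','cx','cy','k1','eye','attitude')}; C=cloud(z['d'],p)
P=C[158:184,186:322].reshape(-1,3); P=P[(P[:,2]>.185)&(P[:,2]<.21)]
print(len(P),np.percentile(P[:,2],[50,95]),np.percentile(P,[1,99],axis=0))
B=C[200:270,205:305]; print('barrel top',np.percentile(B[...,2],[50,95]))
Q=C[168:180,190:318]; print([np.round(np.median(Q[:,a:a+10].reshape(-1,3),0),4) for a in (3,60,115)])
print(ctrl.get_ee_pos(),R.from_quat(ctrl.get_ee_rot()).as_euler('xyz',degrees=True))
```

```text
1982 [0.19604306 0.19750008] [[ 0.37871674 -0.24957623  0.18532567]
 [ 0.43527455 -0.24229924  0.19798104]]
barrel top [0.1910454  0.19358076]
[array([ 0.3818, -0.2431,  0.196 ]), array([ 0.4076, -0.243 ,  0.1961]), array([ 0.4326, -0.2427,  0.196 ])]
[ 0.40820688 -0.29356181  0.16934441] [-1.79952031e+02 -1.22366149e-01  9.04071093e+01]
```

Run:
```python
from h import *
X,Y=.4078,-.2953
ctrl.servo_line([X,Y,.085],max_speed=.12)
for z in (.06,.052,.046,.041,.038,.036,.034,.033):
    ctrl.servo_line([X,Y,z],max_speed=.03); f=ctrl.get_force(); print(z,np.round(ctrl.get_ee_pos(),4),np.round(f,1))
    if f[2]>45: break
see('wrist','c2'); print(ctrl.get_t())
```

```text
0.06 [ 0.4082 -0.2947  0.0597] [1.4 2.3 1.3]
0.052 [ 0.4075 -0.2947  0.0513] [ 1.4  2.7 -3.1]
0.046 [ 0.4075 -0.2949  0.0455] [ 1.3  2.2 -2.2]
0.041 [ 0.4076 -0.295   0.0406] [ 0.5  2.9 -1.8]
0.038 [ 0.4076 -0.2967  0.038 ] [-0.6 -1.  -1.4]
0.036 [ 0.4079 -0.2967  0.0367] [-1.6  0.5  4.3]
0.034 [ 0.408  -0.2967  0.0362] [-2.6  2.2 18.5]
0.033 [ 0.408  -0.2967  0.036 ] [-3.4  2.6 24.9]
13.0
```

View pics/c2.png

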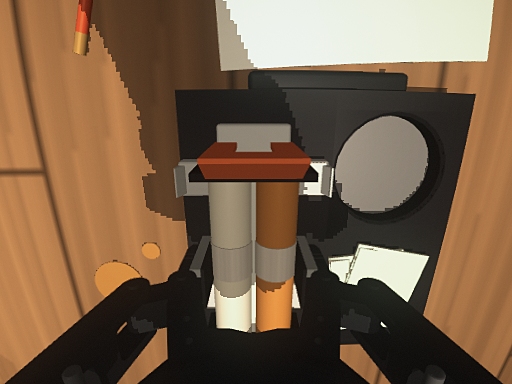

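Seated: the near orange catch (row 160) overlaps the end plate and the cradle floor is taking the push. Next I release it and place the slow bottle.

Run:
```python
from h import *
ctrl.set_gripper(.8); ctrl.servo_line([.4078,-.2953,.15],max_speed=.15)
pick(.6622,.0851,0,.022)
place(.4902,-.2535,0,.033,.8)
ctrl.move_pose([.5,-.02,.25],down(np.pi))
see('top','t3'); im=cv2.imread('pics/t3.png')[110:240,330:430]; cv2.imwrite('pics/t3c.png',cv2.resize(im,None,fx=5,fy=4,interpolation=cv2.INTER_CUBIC))
```

```text
pick (0.544063732434742, 61.950905257835984) after lift 0.5477235258049643 61.497242795303464 t 18.8417
down [ 0.49011408 -0.25341445  0.03304533] [-1.24054979  0.52530075  1.83147088]
placed t 23.6083
```

View pics/t3c.png

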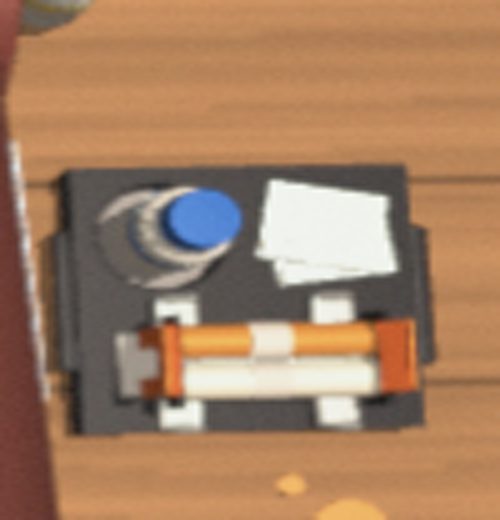

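The bonding kit is good: the blue bottle stands in the well and both catches are over the cartridge ends. Next is the fairing kit.

Run:
```python
from h import *
r=np.radians
pick(.4553,.0598,r(17.2),.020)
place(.4322,.2768,r(92.5),.031,.6)
pick(.6577,-.0698,0,.022)
place(.5127,.3227,r(2.5),.033,.85)
pick(.6574,.2085,0,.022)
place(.5162,.2384,r(92.5),.033,.75)
ctrl.move_pose([.5,-.02,.25],down(np.pi))
see('top','t4')
# lateral wrist look over the green tray
ctrl.move_pose([.47,.25,.27],down(np.pi)); see('wrist','w4'); print(ctrl.get_t())
```

```text
pick (0.3440598427904425, 60.513728857040405) after lift 0.3436548625829085 59.60703134536743 t 28.3167
down [0.43212331 0.27682119 0.03084282] [ 0.3717674   0.36392816 -0.14992563]
placed t 32.5667
pick (0.6684983032214109, 63.98673955933191) after lift 0.6638701745210904 63.76913272077218 t 37.0417
down [0.51255206 0.322724   0.03330745] [-1.3237201  -0.13243318  4.03123229]
placed t 41.9
pick (0.5506840077046519, 61.997679616324604) after lift 0.5500750232275045 61.51354042813182 t 45.5333
down [0.51616469 0.23831433 0.033203  ] [-1.13961668 -1.21575968  3.55851181]
placed t 49.9667
52.175
```

View pics/w4.png

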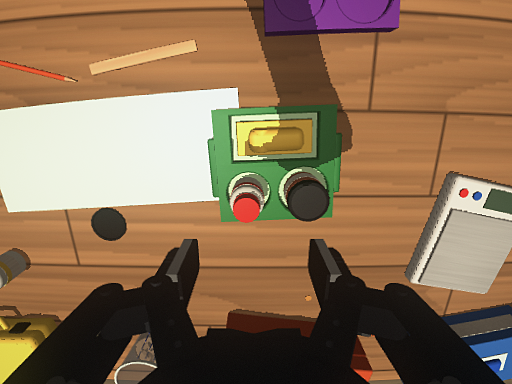

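View pics/t4.png

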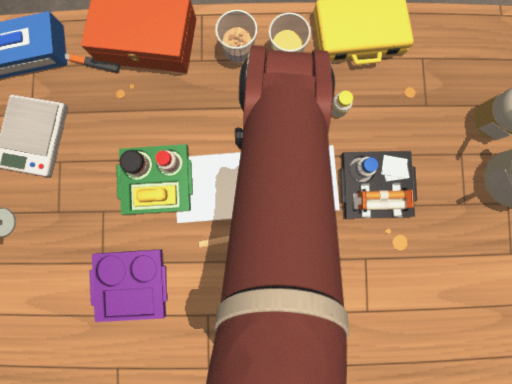

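Everything sits in its place: in the top view the jar is at (133,163), red at (165,161), block at (155,196), blue at (369,167) and cartridge at (387,200). I'll check the numbers from the top view, then hand in.

```bash
cat > chk.py <<'E'
import meas as M
from h import *
z=np.load('t4.npz'); M.p={k:z[k] for k in ('vfov','cx','cy','k1','eye','attitude')}; M.C=cloud(z['d'],M.p); Z=M.C[...,2]; r=M.roi
print('---')
M.rect(r((165,159),(13,13))&(Z>.085),.094,'fast want 516 238'); M.rect(r((133,161),(16,16))&(Z>.064)&(Z<.08),.072,'jar want 512.5 322.5')
M.rect(r((155,196),(28,16))&(Z>.045),.060,'grip want 432 277'); M.rect(r((369,165),(14,14))&(Z>.085),.094,'slow want 490 -253.4')
M.rect(r((344,101),(16,16))&(Z>.074),.084,'yellow was 655.7 -201.6')
b=Z[194:208,368:402]; print('cart barrel top (want ~60)',np.round(np.percentile(b,[50,75,90])*1000,1))
E
python3 chk.py | sed '1,/---/d'
```

```text
fast want 516 238 c [514.9 237.4] mean [515.9 237.3] size [33.6 31. ] longyaw deg 0.3 z med/90% [91.1 93.2 95.3] 165
jar want 512.5 322.5 c [512.2 319.7] mean [512.8 320.6] size [57.2 56.5] longyaw deg 88.5 z med/90% [69.2 71.5 73.2] 445
grip want 432 277 c [431.  275.7] mean [431.2 274.8] size [30.7 72.1] longyaw deg -86.4 z med/90% [52.9 58.1 60.3] 361
slow want 490 -253.4 c [ 491.  -251.3] mean [ 490.2 -250.9] size [33.4 33.7] longyaw deg -2.7 z med/90% [91.1 93.5 95.1] 180
yellow was 655.7 -201.6 c [ 655.8 -201.8] mean [ 656.2 -201.8] size [32.3 35.8] longyaw deg -53.7 z med/90% [79.9 83.6 85.7] 166
cart barrel top (want ~60) [58.1 59.5 60.6]
```

```bash
python3 -c "
from h import *
ctrl.hold(.5); print(ctrl.job_done(), ctrl.get_t())"
```

```text
the job is handed in; nothing more can be done
the job is handed in; nothing more can be done
```

Both repair kits are made up and handed in at about 53 s: the final check put the bottles, jar and block within 3 mm of target, the cartridge clipped home under both catches, and the yellow-capped bottle unmoved; no verdict was returned.

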